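Fetch the clay cup from behind the spring flap

ROBOT

A 6-joint arm with a two-finger parallel gripper is mounted at the origin on a cart in front of the work surface, level with it; the furniture and walls round the work are solid. World frame = base frame: x ahead of the robot, y to its left, z up, the work surface at z = 0. Lengths are in m, angles in degrees, forces in N, time in s.
With the tool pointing down it reaches from about 0.325 to 1 m from the base axis. Payload 5.1 kg.
Tool frame: the origin (TCP) lies on the mounting face of the last link; the fingertips stand 173 mm ahead of it and the grasp point (between the pads) lies 155 mm ahead of it; y points along the fingers, x is the direction in which the jaws open and shut, and the axes are right-handed (so a half turn about y gives the same grasp; the last joint's range is limited). The gripper opens to 85 mm and grips with 20 to 120 N. Pads are 22 mm wide; open, the fingers measure 114 mm over their backs; the gripper's body (76 mm by 85 mm) begins 54 mm behind the grasp point. The pads swing forward as they close: fully open they stand 13 mm farther back than shut.
Start: joints at [-75.035, 7.093, 94.555, -0, 78.352, -4.733], TCP at [0.219, -0.612, 0.405] pointing down, gripper open.
Joint ranges: [-149.61, 149.61], [-58.7, 133.49], [1.44, 155.28], [-77.14, 257.14], [18.33, 153.61], [-166.67, 166.67]. Speed limits (degrees/s): [147.25, 147.25, 180, 180, 180, 180].

INTERFACE

Orientations are given as a 3x3 rotation matrix whose columns are the frame's x, y, z axes.
In Python, from cell import r, optics gives the robot as it stands.
- The arm moves only by the shell command python3 -m inch 'ROWS' [FORCE]. ROWS is JSON, a list that holds one entry, the list of rows, each a list of 7 numbers: the shift along the tool's x, y, z in m, then the turn, a rotation vector about the tool's x, y, z in rad, then the opening, from -1 (shut) to 1 (fully open), so that 0 is half open. A call has 1 to 8 rows; each row is the pose to reach, as a shift and turn from the pose measured when the call began, along the tool's axes at that moment; what a row does not reach only later rows make up. A row lasts 1/10 s, in which the tool goes at most 50 mm and 8.59 degrees, less where a joint would pass 70% of its speed; a pose out of reach is approached as far as the arm can. A call with a gripper value outside its range is refused whole. The fingers move at their own pace and stop on an object; FORCE is the grip in N (left out, the last holds). Time passes only in rows, so rows that repeat a pose let the fingers close. It gives the time, the measured TCP pose, the force and the opening at its end, in the units of the state.
- r.observe(): the state, without advancing time (a new reading comes with each control period).
- optics.grab_frame(name): name is "scene" or "top"; returns the picture (480x640x3 uint8, red, green, blue); there is no depth.
- optics.calibration(name): a dict with "K" (3x3 intrinsics, pixels), "xyz" and "attitude" of the camera in the world. Camera axes: x right, y down, z forward; pixel columns grow to the right and rows downward; lengths in m; the calibration is good to about 2 mm. A picture is of the moment at which its call begins. calibration takes no time and is no camera call.
- r.close_job(): hands the job in, once; it reports no verdict.
The state is a dict: "t": time; "q": joint angles; "qd": joint speeds; "joint_efforts": joint torques, N m; "position": TCP position; "tool_rot": TCP orientation; "force": force on the tool from outside, world axes, zero at the start; "torque": the same for the moment, N m; "opening": finger opening in m.
Only numpy, scipy, OpenCV 4.12 (cv2) and the standard library are available. Lean on these libraries where they do the work, as an engineer would, in place of code of your own. Each camera call takes 0.05 s, during which the arm holds its last target. There are 200 camera calls.

TASK

Stand the largest brass weight on the cup store's lift pad so that it holds the spring-loaded clear flap fully open, then reach in under the roof, take the steel clay cup out and stand it upright on the round aluminium pedestal, wholly on its top. After that stand the largest weight back upright on the bare worktop so that the flap springs shut. Do not tip the cup or disturb the two smaller weights, the empty tin and the white dish.

Things in the scene. Friction and masses are not known exactly. Their poses are not given: they have to be found in the camera images.
- cup_store: fixed grey sheet-metal box, 240 mm wide (y), 150 deep (x), 150 high, walls 5 mm. Origin on the worktop, mid-width, straight below the roof's front edge; own +x to its back, +y to the lift-pad side. Roof over own x 0 to 55 mm, z 145 to 150; front wall at own x -95 mm, 65 high; the sides slope between, and the clear flap covers that sloping front opening
- store_floor (a point): centre of the cup's bay on the store's inside floor: own x -18, y 0, z 30 mm; clear width 235 mm. The cup stands about here, just under the roof's front edge, so a tool pointing straight down fouls the roof: reach in through the open front with the fingers pointing down and towards own +x, about 25 to 45 degrees from vertical, closing along own y, and draw back the same way
- flap (a joint): hinge of the clear aluminium-framed flap (133 x 240 mm) along the roof's front edge, rad: 0 shut, about 2.2 fully open (standing nearly upright, tip 285 mm above the worktop). Linked to the lift pad: opens in proportion as the pad sinks, springs shut when it is free. The pad needs about 4 N and 1 s to sink: the largest weight alone sinks it fully, the two smaller ones not even together
- pad_top (a point): centre of the top face of the lift pad, a flat disc 64 mm across beside the store on its own +y side (own x -45 mm, y +225 mm). Top at z 75 mm when free; sinks straight down 40 mm, to z 35 mm, under the largest weight. The side of the box is 100 mm from its centre; the flap swings only over the box
- weight_large_center (a point): centre of the largest brass weight (0.5 kg): round body 38 mm across and 38 mm high, a neck and a knob 22 mm across on top, 52 mm high in all; this point is 26 mm above its underside and its z axis points up. Grasp the body or the knob from above
- weight_mid_center (a point): centre of the middle brass weight (0.2 kg), 29 mm across, 38 mm high; leave it alone
- weight_small_center (a point): centre of the smallest brass weight (0.1 kg), 24 mm across, 30 mm high; leave it alone
- cup_center (a point): centre of the steel cup filled with clay, 54 mm across, 40 mm high, about 0.11 kg, upright on the store's floor; this point is 20 mm above its underside, z axis up. Grasp it across its diameter
- pedestal_top (a point): centre of the top face of the fixed round aluminium pedestal: a flat disc 86 mm across, 35 mm above the worktop
- tin_center (a point): centre of the empty aluminium tin, 62 mm across, 41 mm high, on the worktop; leave it alone
- dish_center (a point): centre of the white porcelain dish, 84 mm across, 32 mm high, on the worktop; leave it alone
There are look-alikes about, which are no part of the job. What is shaped like the part that bears pedestal_top but pink is not meant. What is shaped like the part that bears weight_large_center but green is not meant.

How it is judged (in metres and radians):
On the way, in this order (a step that is already met when the one before it is completed fails the run):
1. the largest weight stands on the lift pad, let go, and holds the flap fully open (value of joint flap above 2 rad and horizontal distance between weight_large_center and pad_top below 0.032 m and angle between weight_large_center's own z axis and vertical below 0.1 rad and contact force between the fingers and weight_large below 0.1 N), for 0.2 s.
2. the cup is lifted out of the store while the weight holds the flap open (value of joint flap above 1.9 rad and horizontal distance between weight_large_center and pad_top below 0.035 m and contact force between the fingers and clay_cup above 0.5 N and z of cup_center in the frame of cup_store above 0.075 m), for 0.1 s.
3. the cup stands upright on the pedestal, let go, with the flap still held open (value of joint flap above 1.9 rad and horizontal distance between cup_center and pedestal_top below 0.017 m and z of cup_center in the frame of pedestal_top below 0.024 m and angle between cup_center's own z axis and vertical below 0.1 rad and contact force between the fingers and clay_cup below 0.1 N), for 0.2 s.
At the end, for the whole second after the job is handed in: The flap is shut (below 0.1 rad); the cup stands upright (within 0.1 rad) and at rest on the pedestal, its centre within 17 mm of the pedestal's (not overhanging); the largest weight stands upright and at rest on the bare worktop (value of joint flap below 0.1 rad and horizontal distance between cup_center and pedestal_top below 0.017 m and z of cup_center in the frame of pedestal_top between 0.016 and 0.024 m and angle between each of cup_center, weight_large_center's own z axis and vertical below 0.1 rad and height (world z) of weight_large_center below 0.031 m and linear speed of each of clay_cup, weight_large below 0.02 m/s); the robot touches nothing.
It fails at once if the cup is tipped by more than 0.6 rad (angle between cup_center's own z axis and vertical above 0.6 rad).
It fails at once if one of the smaller weights, the tin or the dish is moved by more than 20 mm (distance of any of weight_mid_center, weight_small_center, tin_center, dish_center from where it was at the start of the episode above 0.02 m).
It also fails if it takes over 69 s, if anything falls off the work surface, if the arm or the gripper's body presses on something with over 40 N, if the wrist force passes 120 N, or if a joint passes its speed limit or range.

## Working session

There is one attempt and no reset: what is moved stays moved. The work goes in short steps, Python scripts to look and compute and a shell command to move; the robot and the scene stay as the last step left them, time stands still between calls to the robot, and variables do not carry over. Pictures are saved under pics/ and viewed, about 8 in all and at most 12, crops included, and the job is handed in when it is done.

```bash
mkdir -p pics; ls; python3 - <<'E'
from cell import r, optics
import cv2,numpy as np
for n in("scene","top"):
    im=optics.grab_frame(n); cv2.imwrite(f"pics/{n}0.png",im[:,:,::-1]); c=optics.calibration(n); print(n,np.round(c["K"],1).tolist(),c["xyz"],np.round(c["attitude"],3).tolist())
s=r.observe(); print(s["t"],s["position"],np.round(s["tool_rot"],3).tolist(),s["opening"])
E
```

```text
pics
scene [[442.0, 0.0, 319.2], [0.0, 442.0, 241.3], [0.0, 0.0, 1.0]] [-0.30855272 -0.47767423  0.57636562] [[0.458, -0.412, 0.788], [-0.889, -0.198, 0.413], [-0.014, -0.89, -0.457]]
top [[474.4, 0.0, 323.7], [0.0, 474.4, 236.0], [0.0, 0.0, 1.0]] [ 0.35655522 -0.04508236  1.06234726] [[-0.028, -0.986, 0.164], [-1.0, 0.029, 0.003], [-0.008, -0.164, -0.986]]
0.1 [ 0.21902399 -0.61175487  0.40355511] [[0.337, -0.0, 0.941], [-0.941, 0.002, 0.337], [-0.002, -1.0, 0.0]] 0.08522989575360544
```

View pics/scene0.png

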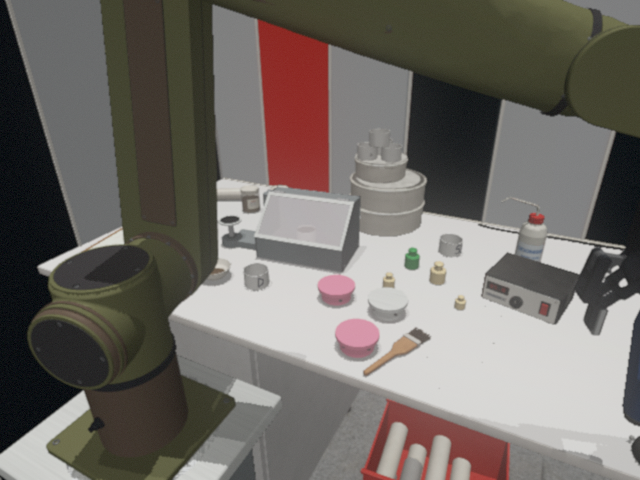

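View pics/top0.png

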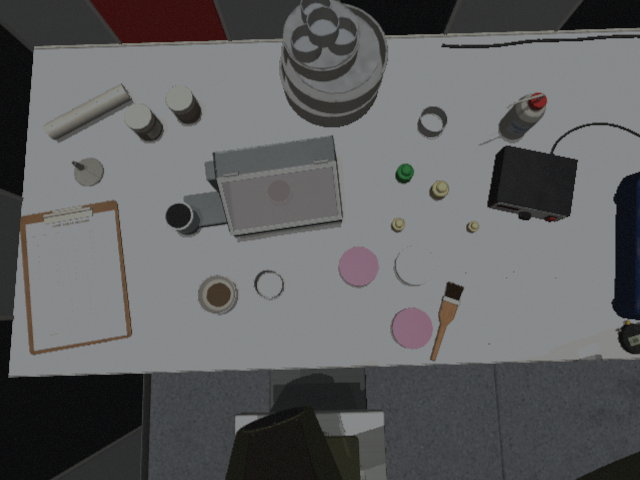

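```bash
python3 - <<'E'
import cv2,numpy as np
a=cv2.imread("pics/top0.png"); b=cv2.imread("pics/scene0.png")
f=lambda im,x,y,w,h:cv2.resize(im[y:y+h,x:x+w],(400,300),interpolation=cv2.INTER_CUBIC)
g=np.vstack([np.hstack([f(a,150,180,160,120+0),f(a,340,150,160,120)]),np.hstack([f(b,190,180,160,120),f(b,320,230,160,120)])])
g=np.clip(g.astype(float)*1.0,0,255).astype(np.uint8)
cv2.imwrite("pics/crop1.png",g)
E
```

```text
(no output)
```

View pics/crop1.png

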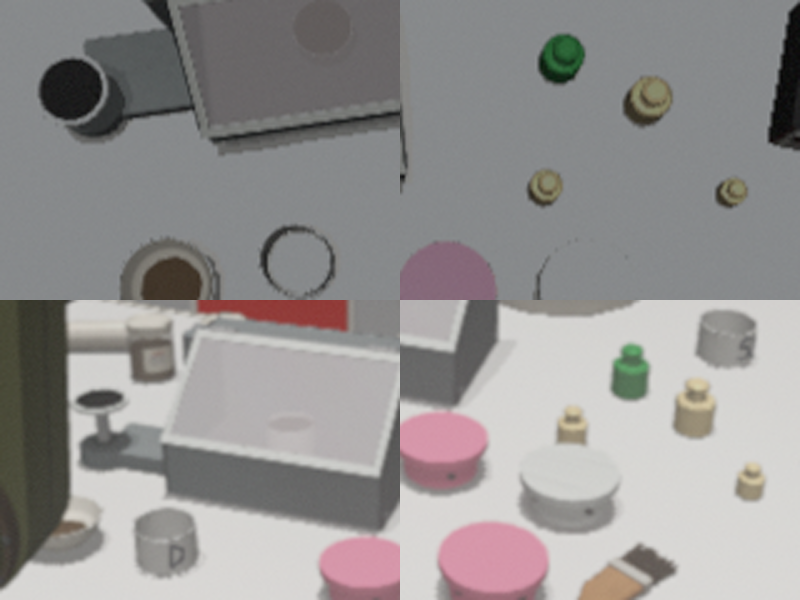

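```bash
cat > h.py <<'E'
import numpy as np,cv2
from cell import r, optics
def ray(n,u,v):
    c=optics.calibration(n); R=np.array(c["attitude"]); d=R@np.linalg.solve(np.array(c["K"]),[u,v,1]); return np.array(c["xyz"]),d
def cast(n,u,v,z):
    o,d=ray(n,u,v); return o+d*(z-o[2])/d[2]
def proj(n,P):
    c=optics.calibration(n); p=np.array(c["K"])@(np.array(c["attitude"]).T@(np.array(P)-np.array(c["xyz"]))); return p[:2]/p[2]
def two(u,v,u2,v2): # top, scene
    o,d=ray("top",u,v);o2,d2=ray("scene",u2,v2)
    s=np.linalg.lstsq(np.c_[d,-d2],o2-o,rcond=None)[0]
    a,b=o+d*s[0],o2+d2*s[1]; return (a+b)/2,np.linalg.norm(a-b)
E
python3 - <<'E'
from h import *
a=cv2.imread("pics/top0.png"); h=cv2.cvtColor(a,cv2.COLOR_BGR2HSV)
m=((h[...,0]>15)&(h[...,0]<35)&(h[...,1]>45)).astype(np.uint8)
n,l,s,c=cv2.connectedComponentsWithStats(m)
for i in range(1,n):
    if s[i,4]>30: print("brass",s[i],c[i].round(1),cast("top",*c[i],.03).round(4))
m=((h[...,2]<50)).astype(np.uint8); n,l,s,c=cv2.connectedComponentsWithStats(m[190:250,150:210])
for i in range(1,n):
    if s[i,4]>100: print("pad",s[i],c[i]+[150,190],cast("top",*(c[i]+[150,190]),.075).round(4))
print("knob",cast("top",442,186.8,.052),"pedSceneguess",cast("scene",388,301,.035))
for P in [(236,234),(341,220)]: print("front",cast("top",*P,.065))
for P in [(219,178),(337,163)]: print("hinge",cast("top",*P,.15))
print("cup",cast("top",279,191,.07),two(279,191,306.5,230.5))
# ped views
f=lambda im,x,y,w,hh,g:cv2.resize(np.clip((im[y:y+hh,x:x+w].astype(float)-g[0])*g[1],0,255).astype(np.uint8),(w*5,hh*5),interpolation=cv2.INTER_CUBIC)
b=cv2.imread("pics/scene0.png")
A=f(a,380,235,70,60,(100,4)); B=f(b,355,280,70,60,(120,2)); C=f(a,200,130,150,115,(30,1.5))
o=np.zeros((600,800,3),np.uint8);
C=cv2.resize(C,(450,345)); o[:300,:350]=A; o[:300,400:750]=B; o[305:600,:450]=C[:295]
C2=f(a,150,190,70,58,(0,1.5)); o[305:595,450:800]=C2
cv2.imwrite("pics/c2.png",o)
E
```

```text
brass [178 105  21  18  67] [188.8 113.7] [0.8238 0.2615 0.03  ]
brass [430 181  19  18 259] [438.8 189.6] [ 0.626  -0.3026  0.03  ]
brass [392 218  13  14 132] [397.8 224.5] [ 0.5493 -0.2065  0.03  ]
brass [467 222  12  10  96] [472.4 226.5] [ 0.5401 -0.371   0.03  ]
brass [207 283  24  24 160] [219.2 293. ] [0.4099 0.1878 0.03  ]
brass [274 406  44  23 205] [298.3 418.4] [0.1465 0.0213 0.03  ]
brass [ 299  423   61   57 1510] [335.1 454.2] [ 0.0746 -0.0527  0.03  ]
brass [236 425  36  18 143] [250.4 432.9] [0.1205 0.1209 0.03  ]
brass [227 441  22  39 320] [237.7 461.8] [0.0652 0.1471 0.03  ]
brass [289 451  18  13  45] [298.2 457.6] [0.0699 0.023  0.03  ]
brass [606 455  34  25 320] [625.4 469.5] [ 0.0302 -0.641   0.03  ]
brass [587 466  25  14  92] [598.9 473.1] [ 0.0247 -0.5864  0.03  ]
pad [ 16  14  25  24 450] [177.90444444 215.25333333] [0.5747 0.2671 0.075 ]
knob [ 0.62644086 -0.30446023  0.052     ] pedSceneguess [ 0.44271427 -0.24579524  0.035     ]
front [0.53232146 0.14497786 0.065     ]
front [ 0.55618517 -0.08016757  0.065     ]
hinge [0.63164312 0.1629816  0.15      ]
hinge [ 0.65558553 -0.07312199  0.15      ]
cup [0.62283079 0.05144215 0.07      ] (array([0.62644843, 0.05177038, 0.05837624]), np.float64(0.0018864043026252035))
```

View pics/c2.png

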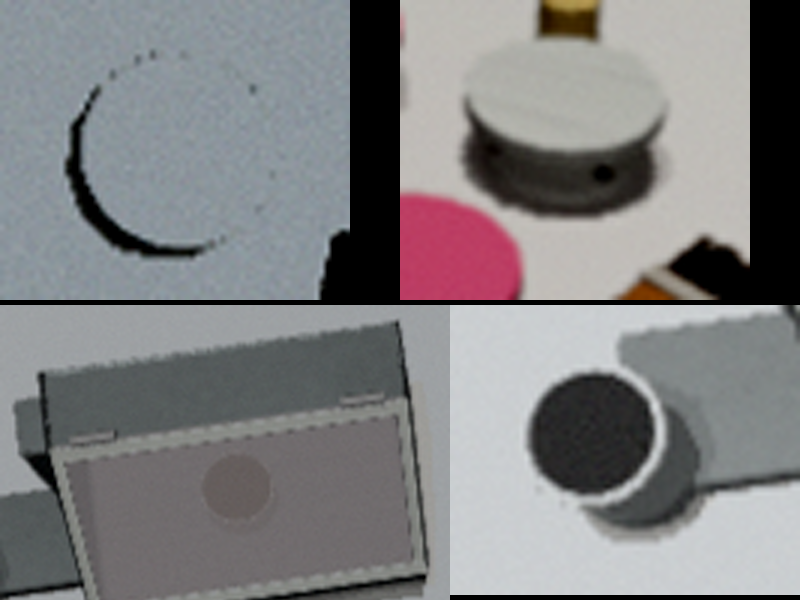

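```bash
cat >> h.py <<'E'
from scipy.spatial.transform import Rotation as Ro
def Rt(yaw,tilt=0): # jaw (tool x) at yaw deg, tool y down; tilt towards +normal (yaw+90)
    x=np.array([np.cos(np.radians(yaw)),np.sin(np.radians(yaw)),0]); f=np.array([-x[1],x[0],0]); t=np.radians(tilt)
    y=np.sin(t)*f-np.cos(t)*np.array([0,0,1]); return np.c_[x,y,np.cross(x,y)]
def go(g,yaw,tilt=0):
    """g: grasp point (x,y,z) world -> shift, rotvec in tool axes"""
    s=r.observe(); R=np.array(s["tool_rot"]); T=Rt(yaw,tilt); p=np.array(g)-.155*T[:,1]
    print("t",round(s["t"],1),"shift",(R.T@(p-s["position"])).round(4),"turn",Ro.from_matrix(R.T@T).as_rotvec().round(4),"grasp now",(np.array(s["position"])+.155*R[:,1]).round(4),"F",np.round(s["force"],1),"open",round(s["opening"],4),"q",np.round(s["q"],0))
E
python3 - <<'E'
from h import *
print("ped",cast("top",415.2,264.8,.035),cast("scene",388,298.9,.035)," two",two(415.2,264.8,388,298.9))
print("pad",cast("top",178.8,216,.075))
print("green",cast("top",406,170.5,.052))
H=[cast("top",*p,.15) for p in [(218.3,179),(335,161),(214,152.7),(332.7,135.7)]]; print(np.round(H,4))
print("wl",two(442,186.8,439,266))
go((.626,-.3035,.17),-70)
E
```

```text
ped [ 0.4583827  -0.23879206  0.035     ] [ 0.45008124 -0.2432049   0.035     ]  two (array([ 0.45911977, -0.2402103 ,  0.02844903]), np.float64(0.0003970624865391575))
pad [0.57303461 0.26511996 0.075     ]
green [ 0.66586609 -0.22774997  0.052     ]
[[ 0.6296  0.1644  0.15  ]
 [ 0.6599 -0.0693  0.15  ]
 [ 0.6847  0.1735  0.15  ]
 [ 0.7132 -0.0663  0.15  ]]
wl (array([ 0.63012164, -0.30783743,  0.03775715]), np.float64(0.0005784677862472123))
t 0.1 shift [-0.1529  0.0789  0.4871] turn [-0.0002 -0.0052 -0.0019] grasp now [ 0.2189 -0.6115  0.2486] F [ 0.4 -0.3 -0. ] open 0.0852 q [-75.   7.  95.   0.  78.  -5.]
```

```bash
python3 -m inch '[[[-0.02,0.01,0.05,0,0,0,0.4],[-0.05,0.02,0.15,0,0,0,0.4],[-0.15,0.079,0.487,0,0,0,0.4],[-0.15,0.079,0.487,0,0,0,0.4],[-0.15,0.079,0.487,0,0,0,0.4],[-0.15,0.079,0.487,0,0,0,0.4],[-0.15,0.079,0.487,0,0,0,0.4],[-0.15,0.079,0.487,0,0,0,0.4]]]' 40; python3 - <<'E'
from h import *
go((.627,-.3045,.17),-70)
E
```

```text
t: 0.9
position: [0.5356, -0.3726, 0.3422]
tool_rot: [[0.337, -0.001, 0.941], [-0.941, 0.002, 0.337], [-0.002, -1.0, -0.0]]
force: [1.6, -0.5, -0.3]
opening: 0.0599
t 0.9 shift [-0.0333  0.0172  0.109 ] turn [ 0.0002 -0.0053 -0.0025] grasp now [ 0.5355 -0.3723  0.1872] F [ 1.6 -0.5 -0.3] open 0.0599 q [-40.  10.  97.   0.  73.  31.]
```

```bash
python3 -m inch '[[[-0.033,0.017,0.109,0,0,0,0.4],[-0.033,0.017,0.109,0,0,0,0.4],[-0.033,0.017,0.109,0,0,0,0.4],[-0.033,0.057,0.109,0,0,0,0.4],[-0.033,0.087,0.109,0,0,0,0.4],[-0.033,0.087,0.109,0,0,0,0.4]]]'; python3 - <<'E'
from h import *
a=optics.grab_frame("top")[:,:,::-1];b=optics.grab_frame("scene")[:,:,::-1]
f=lambda im,x,y:cv2.resize(im[y:y+120,x:x+100],(400,480),interpolation=cv2.INTER_CUBIC)
cv2.imwrite("pics/n1.png",np.hstack([f(a,390,130),f(b,390,180)]))
go((.627,-.3045,.03),-70)
E
```

```text
t: 1.5
position: [0.6248, -0.3036, 0.2486]
tool_rot: [[0.337, -0.011, 0.941], [-0.941, 0.008, 0.337], [-0.011, -1.0, -0.008]]
force: [-1.0, -0.6, -0.7]
opening: 0.0596
t 1.6 shift [-0.      0.0697  0.0007] turn [ 0.0015 -0.0058 -0.0037] grasp now [ 0.6261 -0.3045  0.0997] F [-0.5 -0.5 -0.1] open 0.0597 q [-30.  20.  94.   0.  66.  40.]
```

View pics/n1.png

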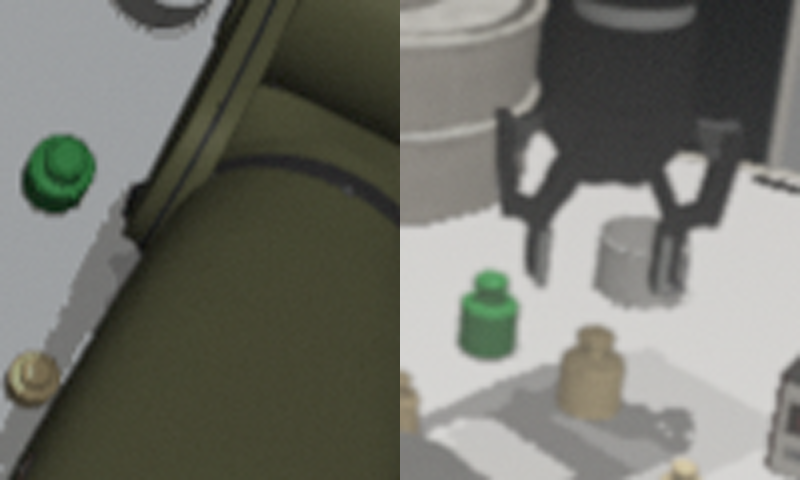

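The scene crop shows the open fingers centred over the large brass weight (knob about px 439,264), with the green look-alike clear to the left. I'll go down and grip.

```bash
python3 -m inch '[[[0,0.03,0.001,0,0,0,0.4],[0,0.06,0.001,0,0,0,0.4],[0,0.069,0.001,0,0,0,0.4],[0,0.069,0.001,0,0,0,0.4],[0,0.069,0.001,0,0,0,-0.6],[0,0.069,0.001,0,0,0,-0.6],[0,0.069,0.001,0,0,0,-0.6],[0,0.069,0.001,0,0,0,-0.6]]]' 40;python3 -m inch '[[[0,0,0,0,0,0,-0.6],[0,-0.02,0,0,0,0,-0.6],[0,-0.05,0,0,0,0,-0.6],[0,-0.1,0,0,0,0,-0.6],[0,-0.14,0,0,0,0,-0.6],[0,-0.18,0,0,0,0,-0.6],[0,-0.2,0,0,0,0,-0.6],[0,-0.2,0,0,0,0,-0.6]]]' 40; python3 - <<'E'
from h import *
go((.574,.2655,.24),-83)
go((.574,.2655,.24),-20)
E
```

```text
t: 2.4
position: [0.6284, -0.3053, 0.1891]
tool_rot: [[0.337, 0.002, 0.942], [-0.942, -0.0, 0.337], [0.001, -1.0, 0.002]]
force: [-1.0, -0.3, 7.2]
opening: 0.0342
t: 3.2
position: [0.6285, -0.3053, 0.3931]
tool_rot: [[0.337, 0.007, 0.942], [-0.942, -0.003, 0.337], [0.005, -1.0, 0.006]]
force: [0.5, 0.3, -5.6]
opening: 0.0342
t 3.2 shift [-0.5558 -0.0041  0.1409] turn [-0.0064  0.2214  0.0048] grasp now [ 0.6297 -0.3058  0.2381] F [ 0.5  0.3 -5.6] open 0.0342 q [-30.  13.  89.   0.  78.  40.]
t 3.2 shift [-0.5558 -0.0041  0.1409] turn [-0.003  -0.8782  0.0077] grasp now [ 0.6297 -0.3058  0.2381] F [ 0.5  0.3 -5.6] open 0.0342 q [-30.  13.  89.   0.  78.  40.]
```

```bash
python3 -m inch '[[[-0.02,-0.005,0,0,0,0,-0.6],[-0.06,-0.01,0.02,0,0.03,0,-0.6],[-0.11,-0.01,0.035,0,0.07,0,-0.6],[-0.16,-0.01,0.05,0,0.11,0,-0.6],[-0.21,-0.01,0.065,0,0.15,0,-0.6],[-0.26,-0.01,0.08,0,0.18,0,-0.6],[-0.31,-0.01,0.09,0,0.22,0,-0.6],[-0.36,-0.01,0.1,0,0.22,0,-0.6]]]'; python3 - <<'E'
from h import *
go((.574,.2655,.24),-83)
E
```

```text
t: 4.0
position: [0.6016, 0.0587, 0.3978]
tool_rot: [[0.123, 0.002, 0.992], [-0.992, -0.003, 0.123], [0.003, -1.0, 0.001]]
force: [0.4, -0.1, -4.4]
opening: 0.0338
t 4.0 shift [-0.2086  0.0021 -0.0021] turn [-0.0013  0.0006  0.0032] grasp now [0.6019 0.0582 0.2428] F [ 0.4 -0.1 -4.4] open 0.0338 q [  1.   2. 101.  -0.  77.  84.]
```

```bash
python3 -m inch '[[[-0.04,0,0,0,0,0,-0.6],[-0.08,0,0,0,0,0,-0.6],[-0.13,0,-0.002,0,0,0,-0.6],[-0.18,0,-0.002,0,0,0,-0.6],[-0.2086,0.01,-0.002,0,0,0,-0.6],[-0.2086,0.05,-0.002,0,0,0,-0.6],[-0.2086,0.09,-0.002,0,0,0,-0.6],[-0.2086,0.105,-0.002,0,0,0,-0.6]]]'; python3 - <<'E'
from h import *
go((.574,.2655,.111),-83)
a=optics.grab_frame("top")[:,:,::-1];b=optics.grab_frame("scene")[:,:,::-1]
f=lambda im,x,y:cv2.resize(im[y:y+120,x:x+100],(400,480),interpolation=cv2.INTER_CUBIC)
cv2.imwrite("pics/n2.png",np.hstack([f(a,130,160),f(b,190,170)]))
E
```

```text
t: 4.8
position: [0.5711, 0.2646, 0.2831]
tool_rot: [[0.123, -0.012, 0.992], [-0.992, -0.008, 0.123], [0.006, -1.0, -0.013]]
force: [-0.5, -0.3, -6.5]
opening: 0.034
t 4.8 shift [-0.0006  0.0171  0.0032] turn [0.0129 0.0015 0.0064] grasp now [0.5692 0.2634 0.1281] F [-0.5 -0.3 -6.5] open 0.034 q [ 20.  11. 103.  -0.  67. 103.]
```

View pics/n2.png

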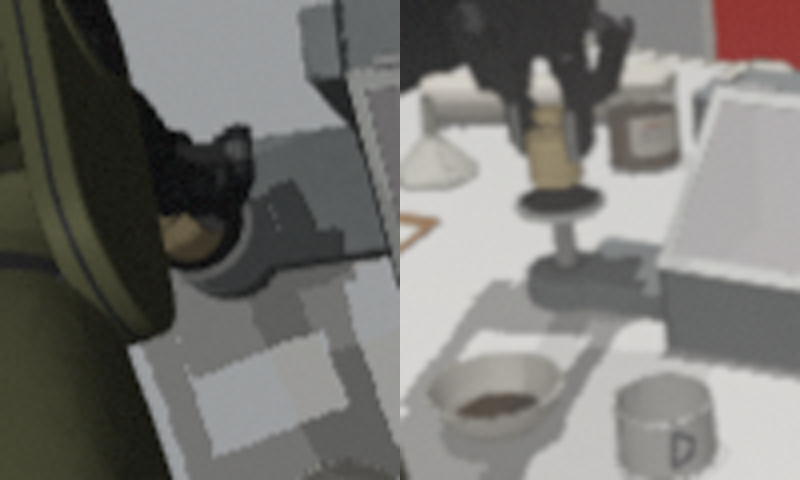

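```bash
python3 - <<'E'
from h import *
print(cast("scene",230,220,.075),proj("scene",(.574,.2655,.075)),proj("scene",(.5715,.264,.094)))
E
```

```text
[0.56425997 0.25690448 0.075     ] [229.67117764 218.14403122] [228.81476603 212.28832862]
```

```bash
python3 -m inch '[[[0,0.01,0.003,0.013,0,0.006,-0.6],[0,0.018,0.003,0.013,0,0.006,-0.6],[0,0.02,0.003,0.013,0,0.006,-0.6],[0,0.021,0.003,0.013,0,0.006,-0.6],[0,0.021,0.003,0.013,0,0.006,-0.6]]]'; python3 - <<'E'
from h import *
go((.573,.265,.111),-83)
E
```

```text
t: 5.4
position: [0.5754, 0.2647, 0.2658]
tool_rot: [[0.122, 0.005, 0.992], [-0.992, 0.001, 0.122], [-0.001, -1.0, 0.005]]
force: [-0.1, -0.4, -4.7]
opening: 0.034
t 5.4 shift [-0.0006 -0.0002 -0.0023] turn [-0.0048  0.0005 -0.0007] grasp now [0.5761 0.2649 0.1108] F [-0.1 -0.4 -4.7] open 0.034 q [ 20.  12. 103.  -0.  65. 103.]
```

```bash
python3 -m inch '[[[0,0.003,-0.002,0,0,0,-0.6],[0,0.006,-0.002,0,0,0,-0.6],[0,0.006,-0.002,0,0,0,-0.6]]]'; python3 -m inch '[[[0,0.002,0,0,0,0,-0.6],[0,0.004,0,0,0,0,-0.6],[0,0.004,0,0,0,0,-0.6]]]'
```

```text
t: 5.7
position: [0.5738, 0.2646, 0.2606]
tool_rot: [[0.122, 0.007, 0.992], [-0.992, 0.002, 0.122], [-0.001, -1.0, 0.007]]
force: [1.9, 0.8, -2.2]
opening: 0.034
t: 6.0
position: [0.5739, 0.2646, 0.2564]
tool_rot: [[0.122, 0.007, 0.992], [-0.992, 0.002, 0.122], [-0.001, -1.0, 0.007]]
force: [0.5, -1.0, -1.2]
opening: 0.0336
```

Contact: the pad takes the load. I'll open gently to let it sink, then back off upward.

```bash
python3 -m inch '[[[0,0.0,0,0,0,0,0.0],[0,0.0,0,0,0,0,0.5],[0,0,0,0,0,0,0.5],[0,0,0,0,0,0,0.5],[0,0,0,0,0,0,0.5],[0,0,0,0,0,0,0.5],[0,-0.01,0,0,0,0,0.5],[0,-0.03,0,0,0,0,0.5]]]';python3 -m inch '[[[0,-0.03,0,0,0,0,0.8],[0,-0.08,0,0,0,0,0.8],[0,-0.13,0,0,0,0,0.8],[0,-0.15,0,0,0,0,0.8],[0.04,-0.16,0,0,0,0,0.8],[0.08,-0.16,-0.02,0,0,0,0.8],[0.08,-0.16,-0.05,0,0,0,0.8],[0.08,-0.16,-0.08,0,0,0,0.8]]]'; python3 - <<'E'
from h import *
a=optics.grab_frame("top")[:,:,::-1];b=optics.grab_frame("scene")[:,:,::-1]
cv2.imwrite("pics/n3s.png",b)
f=lambda im,x,y:cv2.resize(im[y:y+150,x:x+200],(800//2,300),interpolation=cv2.INTER_CUBIC)
cv2.imwrite("pics/n3.png",np.hstack([f(a,150,120),f(b,190,130)]))
E
```

```text
t: 6.8
position: [0.573, 0.2643, 0.2851]
tool_rot: [[0.122, 0.003, 0.992], [-0.992, 0.001, 0.122], [-0.0, -1.0, 0.003]]
force: [-0.3, -0.6, 0.8]
opening: 0.0642
t: 7.6
position: [0.5022, 0.1737, 0.4457]
tool_rot: [[0.12, 0.004, 0.993], [-0.993, 0.001, 0.12], [-0.001, -1.0, 0.004]]
force: [0.3, 0.4, 0.8]
opening: 0.0769
```

View pics/n3.png

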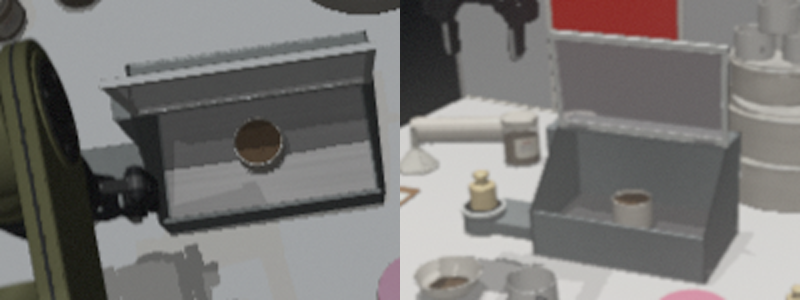

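```bash
python3 - <<'E'
from h import *
c=cast("top",278.5,190.5,.07); print("cup",c)
T=Rt(-83,30); g=np.array([c[0],c[1],.058])
go(g-.17*T[:,1],-83,30); go(g,-83,30)
E
```

```text
cup [0.62397382 0.05250697 0.07      ]
t 7.7 shift [ 0.1361  0.1059 -0.0553] turn [ 5.198e-01  2.000e-04 -6.000e-04] grasp now [0.5011 0.1745 0.2906] F [-0.4  0.5 -0.1] open 0.0771 q [ 13. -10. 107.   0.  82.  96.]
t 7.7 shift [0.1362 0.2534 0.0291] turn [ 5.198e-01  2.000e-04 -6.000e-04] grasp now [0.5011 0.1745 0.2906] F [-0.4  0.5 -0.1] open 0.0771 q [ 13. -10. 107.   0.  82.  96.]
```

```bash
python3 -m inch '[[[0.03,0.0,-0.03,0.1,0,0,1],[0.07,0.0,-0.055,0.2,0,0,1],[0.11,0.02,-0.055,0.32,0,0,1],[0.136,0.05,-0.055,0.44,0,0,1],[0.136,0.08,-0.055,0.52,0,0,1],[0.136,0.106,-0.055,0.52,0,0,1],[0.136,0.106,-0.055,0.52,0,0,1],[0.136,0.106,-0.055,0.52,0,0,1]]]'; python3 - <<'E'
from h import *
T=Rt(-83,30); g=np.array([.624,.0525,.058])
go(g-.06*T[:,1],-83,30); go(g,-83,30)
E
```

```text
t: 8.5
position: [0.4635, 0.0329, 0.3402]
tool_rot: [[0.122, 0.497, 0.859], [-0.992, 0.062, 0.106], [-0.0, -0.866, 0.501]]
force: [-0.2, -0.3, 1.0]
opening: 0.0854
t 8.5 shift [ 1.000e-04  1.103e-01 -1.200e-03] turn [-0.0008  0.0002 -0.0007] grasp now [0.5405 0.0424 0.2061] F [-0.2 -0.3  1. ] open 0.0854 q [ -4. -21. 128.   8.  44.  75.]
t 8.5 shift [ 0.0002  0.1703 -0.0012] turn [-0.0008  0.0002 -0.0007] grasp now [0.5405 0.0424 0.2061] F [-0.2 -0.3  1. ] open 0.0854 q [ -4. -21. 128.   8.  44.  75.]
```

```bash
python3 -m inch '[[[0,0.04,0,0,0,0,1],[0,0.08,-0.001,0,0,0,1],[0,0.1,-0.001,0,0,0,1],[0,0.11,-0.001,0,0,0,1],[0,0.11,-0.001,0,0,0,1]]]'; python3 - <<'E'
from h import *
a=optics.grab_frame("top")[:,:,::-1];b=optics.grab_frame("scene")[:,:,::-1]
f=lambda im,x,y:cv2.resize(im[y:y+75,x:x+100],(400,300),interpolation=cv2.INTER_CUBIC)
cv2.imwrite("pics/n4.png",np.hstack([f(a,230,150),f(b,260,180)]))
go((.624,.0525,.058),-83,30)
E
```

```text
t: 9.0
position: [0.5184, 0.0398, 0.2452]
tool_rot: [[0.123, 0.497, 0.859], [-0.992, 0.062, 0.106], [-0.0, -0.865, 0.501]]
force: [-0.1, -0.6, -0.4]
opening: 0.0856
t 9.1 shift [ 0.0002  0.0616 -0.0022] turn [-0.0038  0.0008 -0.0005] grasp now [0.5956 0.0493 0.1126] F [ 0.5 -0.3  0.7] open 0.085 q [ -2.  -6. 126.   9.  31.  74.]
```

View pics/n4.png

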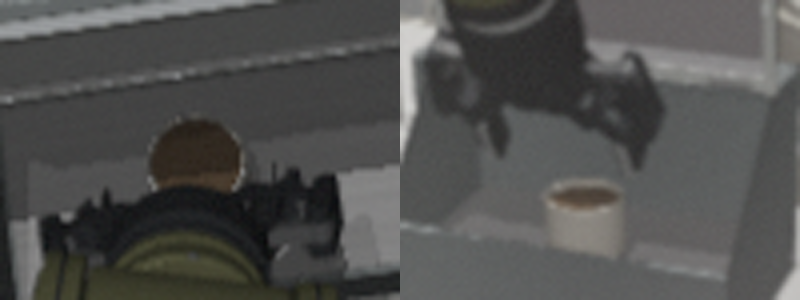

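```bash
python3 -m inch '[[[0,0.02,-0.001,0,0,0,1],[0,0.04,-0.002,0,0,0,1],[0,0.055,-0.002,0,0,0,1],[0,0.062,-0.002,0,0,0,1],[0,0.062,-0.002,0,0,0,1]]]'; python3 - <<'E'
from h import *
go((.624,.0525,.058),-83,30)
E
```

```text
t: 9.6
position: [0.5477, 0.0433, 0.1927]
tool_rot: [[0.123, 0.5, 0.857], [-0.992, 0.062, 0.106], [0.0, -0.864, 0.504]]
force: [-0.6, 0.2, -0.1]
opening: 0.0851
t 9.6 shift [ 0.0001  0.     -0.0008] turn [-0.0046  0.0009 -0.0003] grasp now [0.6253 0.0528 0.0588] F [-0.6  0.2 -0.1] open 0.0851 q [ -2.   3. 123.  11.  24.  72.]
```

```bash
python3 -m inch '[[[0,0,0,0,0,0,0],[0,0,0,0,0,0,0],[0,0,0,0,0,0,0],[0,0,0,0,0,0,-0.2],[0,0,0,0,0,0,-0.2],[0,0,0,0,0,0,-0.2]]]' 35; python3 -m inch '[[[0,-0.01,0,0,0,0,-0.2],[0,-0.02,0,0,0,0,-0.2],[0,-0.04,0,0,0,0,-0.2],[0,-0.06,0,0,0,0,-0.2],[0,-0.08,0,0,0,0,-0.2],[0,-0.1,0,0,0,0,-0.2],[0,-0.12,0,0,0,0,-0.2],[0,-0.14,0,0,0,0,-0.2]]]';python3 - <<'E'
from h import *
go((.457,-.240,.16),-83,0)
b=optics.grab_frame("scene")[:,:,::-1]
cv2.imwrite("pics/n5.png",cv2.resize(b[100:280,190:430],(720,540)))
E
```

```text
t: 10.2
position: [0.5482, 0.0433, 0.1942]
tool_rot: [[0.123, 0.502, 0.856], [-0.992, 0.062, 0.106], [0.0, -0.862, 0.506]]
force: [-4.8, -0.1, 7.1]
opening: 0.0517
t: 11.0
position: [0.4767, 0.0345, 0.3159]
tool_rot: [[0.123, 0.502, 0.856], [-0.992, 0.062, 0.106], [0.001, -0.862, 0.506]]
force: [0.5, 0.9, -0.5]
opening: 0.0519
t 11.0 shift [ 0.27   -0.0261 -0.0464] turn [-5.306e-01  9.000e-04  3.000e-04] grasp now [0.5546 0.0441 0.1822] F [ 0.5  0.9 -0.5] open 0.0519 q [ -3. -18. 128.   8.  40.  75.]
```

View pics/n5.png

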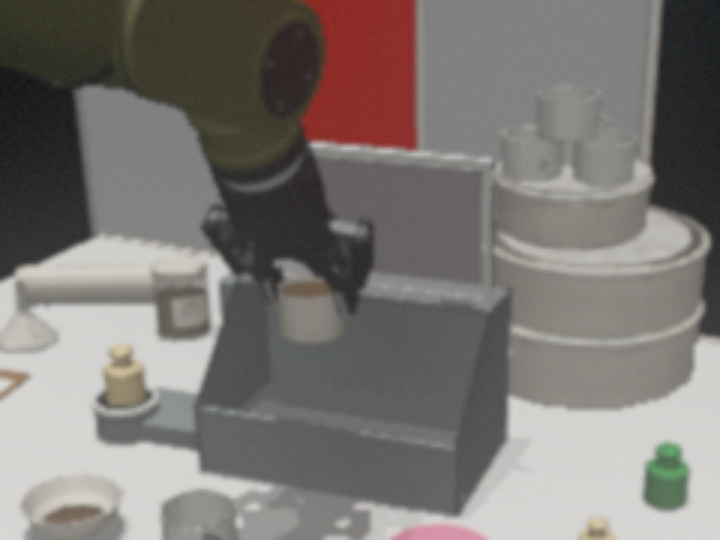

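The cup is held upright above the store, with the flap still up and the weight on the pad. Next I'll carry it to the pedestal at the same tilt, turning the yaw toward radial.

```bash
cat >> h.py <<'E'
R0=Rt(-83,30.4); off=R0.T@(np.array([.624,.0525,.05])-[.5482,.0433,.1942])
def cup(c,yaw):
    s=r.observe(); R=np.array(s["tool_rot"]); T=Rt(yaw,30.4); p=np.array(c)-T@off
    print("cup now",(np.array(s["position"])+R@off).round(4),"shift",(R.T@(p-s["position"])).round(4),"turn",Ro.from_matrix(R.T@T).as_rotvec().round(4),"F",np.round(s["force"],1),"q",np.round(s["q"],0))
E
python3 - <<'E'
from h import *
for y in (-83,-95,-110): cup((.4575,-.240,.17),y)
E
```

```text
cup now [0.5534 0.0437 0.1752] shift [ 0.2699 -0.0615 -0.1139] turn [-0.0051  0.0016  0.0008] F [2.3 0.4 0.9] q [ -3. -18. 128.   8.  40.  75.]
cup now [0.5534 0.0437 0.1752] shift [ 0.254  -0.0606 -0.1124] turn [-0.0052  0.182  -0.1057] F [2.3 0.4 0.9] q [ -3. -18. 128.   8.  40.  75.]
cup now [0.5534 0.0437 0.1752] shift [ 0.2352 -0.0572 -0.1067] turn [-0.0053  0.4074 -0.2387] F [2.3 0.4 0.9] q [ -3. -18. 128.   8.  40.  75.]
```

```bash
python3 -m inch '[[[0.02,-0.005,-0.01,0,0.04,-0.024,-0.2],[0.06,-0.015,-0.027,0,0.1,-0.06,-0.2],[0.1,-0.025,-0.045,0,0.17,-0.1,-0.2],[0.14,-0.034,-0.064,0,0.25,-0.146,-0.2],[0.18,-0.044,-0.082,0,0.32,-0.187,-0.2],[0.22,-0.053,-0.1,0,0.38,-0.223,-0.2],[0.235,-0.057,-0.107,-0.005,0.407,-0.239,-0.2],[0.235,-0.057,-0.107,-0.005,0.407,-0.239,-0.2]]]'; python3 - <<'E'
from h import *
cup((.4575,-.240,.06),-110)
E
```

```text
t: 11.85
position: [0.3845, -0.2152, 0.3137]
tool_rot: [[-0.346, 0.475, 0.809], [-0.938, -0.176, -0.298], [0.001, -0.862, 0.506]]
force: [-0.2, -0.6, -1.5]
opening: 0.0522
cup now [ 0.4561 -0.2419  0.1696] shift [-0.0019  0.0948 -0.0549] turn [-0.0003 -0.0034  0.0028] F [-0.2 -0.6 -1.5] q [-38. -24. 132.  13.  43.  64.]
```

```bash
python3 -m inch '[[[0,0.02,-0.012,0,0,0,-0.2],[-0.002,0.05,-0.029,0,0,0,-0.2],[-0.002,0.075,-0.043,0,0,0,-0.2],[-0.002,0.089,-0.051,0,-0.003,0.003,-0.2],[-0.002,0.089,-0.051,0,-0.003,0.003,-0.2]]]'; python3 - <<'E'
from h import *
cup((.4575,-.240,.055),-110)
a=optics.grab_frame("top")[:,:,::-1];b=optics.grab_frame("scene")[:,:,::-1]
f=lambda im,x,y:cv2.resize(im[y:y+75,x:x+100],(400,300),interpolation=cv2.INTER_CUBIC)
cv2.imwrite("pics/n6.png",np.vstack([np.hstack([f(a,360,225),f(b,340,250)])]))
E
```

```text
t: 12.35
position: [0.3851, -0.2119, 0.2079]
tool_rot: [[-0.34, 0.471, 0.814], [-0.94, -0.168, -0.296], [-0.003, -0.866, 0.5]]
force: [-1.0, 0.8, -1.4]
opening: 0.0519
cup now [ 0.4561 -0.2372  0.0632] shift [ 0.0016  0.0081 -0.0032] turn [ 0.0064  0.     -0.0034] F [-1.   0.8 -1.4] q [-38. -14. 136.  18.  30.  58.]
```

View pics/n6.png

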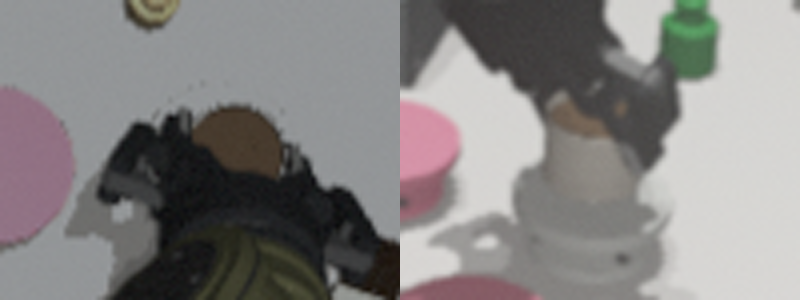

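```bash
python3 - <<'E'
from h import *
print(cast("top",419.25,264.3,.083), proj("top",(.4575,-.24,.083)), proj("top",(.4575,-.24,.035)))
im=cv2.imread("pics/n6.png"); # cup bottom boundary vs pedestal in scene
c=cv2.resize(im[100:260,490:700],(756,576),interpolation=cv2.INTER_CUBIC); c=np.clip((c.astype(float)-90)*2.2,0,255).astype(np.uint8); cv2.imwrite("pics/n7.png",c)
E
```

```text
[ 0.4544217  -0.23816802  0.083     ] [420.04435665 262.79392568] [415.78096062 265.18921501]
```

View pics/n7.png

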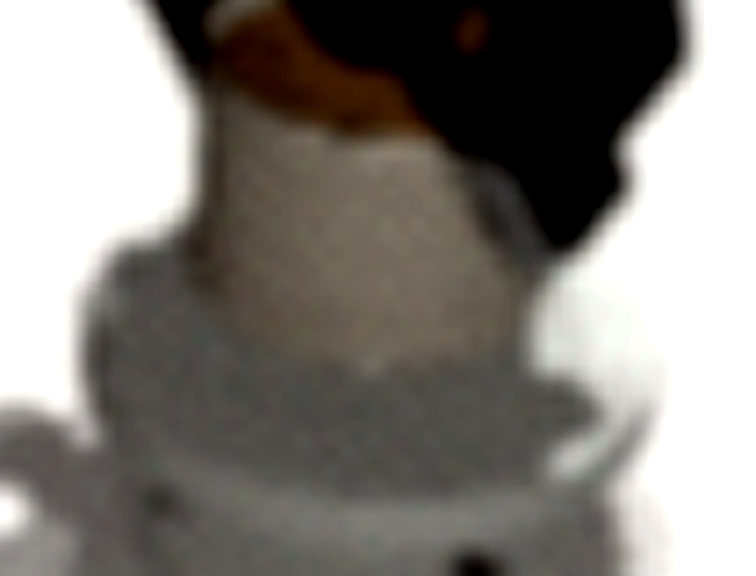

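The cup is concentric with the pedestal in both views, to within about 3 mm. I'll lower the last 8 mm and release.

```bash
python3 -m inch '[[[0.002,0.004,-0.001,0.006,0,-0.003,-0.2],[0.002,0.007,-0.003,0.006,0,-0.003,-0.2],[0.002,0.008,-0.003,0.006,0,-0.003,-0.2],[0.002,0.008,-0.003,0.006,0,-0.003,-0.2]]]'; python3 - <<'E'
from h import *
cup((.4575,-.240,.055),-110)
E
```

```text
t: 12.85
position: [0.3872, -0.2157, 0.2031]
tool_rot: [[-0.343, 0.48, 0.807], [-0.939, -0.177, -0.293], [0.002, -0.859, 0.512]]
force: [-0.2, 0.7, -1.1]
opening: 0.0517
cup now [ 0.4597 -0.2425  0.0595] shift [-0.0013  0.0024 -0.0037] turn [-0.0067  0.0006  0.0021] F [-0.2  0.7 -1.1] q [-38. -13. 136.  19.  28.  57.]
```

```bash
python3 -m inch '[[[-0.001,0.002,-0.002,-0.004,0,0,-0.2],[-0.001,0.003,-0.004,-0.007,0,0.002,-0.2],[-0.001,0.003,-0.004,-0.007,0,0.002,-0.2],[-0.001,0.003,-0.004,-0.007,0,0.002,-0.2]]]'; python3 - <<'E'
from h import *
cup((.4575,-.240,.054),-110)
E
```

```text
t: 13.25
position: [0.3861, -0.2143, 0.1991]
tool_rot: [[-0.342, 0.476, 0.81], [-0.94, -0.174, -0.294], [0.001, -0.862, 0.507]]
force: [1.3, 0.6, 2.0]
opening: 0.052
cup now [ 0.458  -0.2407  0.055 ] shift [-0.0004  0.0005 -0.0009] turn [-0.0012  0.0004  0.0004] F [1.3 0.6 2. ] q [-38. -12. 136.  19.  28.  57.]
```

```bash
python3 -m inch '[[[0,0,0,0,0,0,0.35],[0,0,0,0,0,0,0.5],[0,0,0,0,0,0,0.9],[0,0,0,0,0,0,0.9],[0,0,0,0,0,0,0.9],[0,-0.01,0,0,0,0,0.9],[0,-0.03,0,0,0,0,0.9],[0,-0.05,0,0,0,0,0.9]]]'; python3 -m inch '[[[0,-0.03,0,0,0,0,0.9],[0,-0.07,0,0,0,0,0.9],[0,-0.12,0,0,0,0,0.9],[0,-0.15,0,0,0,0,0.9],[0,-0.18,-0.03,0,0,0,0.9],[0,-0.19,-0.06,0,0,0,0.9],[0,-0.19,-0.06,0,0,0,0.9]]]'; python3 - <<'E'
from h import *
a=optics.grab_frame("top")[:,:,::-1];b=optics.grab_frame("scene")[:,:,::-1]
cv2.imwrite("pics/n8a.png",a);cv2.imwrite("pics/n8b.png",b)
h=cv2.cvtColor(a,cv2.COLOR_BGR2HSV); m=((h[...,0]>5)&(h[...,0]<20)&(h[...,1]>80)).astype(np.uint8)
n,l,s,c=cv2.connectedComponentsWithStats(m[240:300,380:450])
for i in range(1,n):
    if s[i,4]>50: print(s[i],c[i]+[380,240],cast("top",*(c[i]+[380,240]),.073))
go((.573,.265,.25),-83)
E
```

```text
t: 14.05
position: [0.3619, -0.2054, 0.2421]
tool_rot: [[-0.342, 0.475, 0.811], [-0.94, -0.173, -0.295], [0.0, -0.863, 0.506]]
force: [-0.1, 0.1, -0.6]
opening: 0.081
t: 14.75
position: [0.2315, -0.1628, 0.3739]
tool_rot: [[-0.343, 0.467, 0.815], [-0.939, -0.167, -0.3], [-0.004, -0.868, 0.496]]
force: [-0.3, -0.3, -0.5]
opening: 0.0812
[ 29  12  22  22 384] [419.2734375 262.609375 ] [ 0.45896415 -0.2404047   0.073     ]
t 14.8 shift [-0.5182  0.0631  0.1647] turn [-0.5149 -0.4606  0.1215] grasp now [ 0.3052 -0.1887  0.2419] F [ 0.2 -0.4  0.8] open 0.0813 q [-51. -59. 144.  16.  69.  56.]
```

```bash
python3 -m inch '[[[-0.03,0,0.02,-0.07,-0.06,0.015,0.9],[-0.07,0.01,0.03,-0.14,-0.12,0.03,0.9],[-0.12,0.02,0.04,-0.22,-0.2,0.05,0.9],[-0.17,0.02,0.055,-0.3,-0.27,0.07,0.9],[-0.22,0.03,0.07,-0.38,-0.34,0.09,0.9],[-0.27,0.03,0.085,-0.45,-0.4,0.105,0.9],[-0.32,0.04,0.1,-0.515,-0.46,0.12,0.9],[-0.36,0.045,0.115,-0.515,-0.46,0.12,0.9]]]'; python3 - <<'E'
from h import *
print(r.observe()["q"],r.observe()["position"])
go((.573,.265,.25),-83)
E
```

```text
t: 15.65
position: [0.4674, 0.133, 0.3956]
tool_rot: [[0.125, 0.001, 0.992], [-0.992, -0.001, 0.125], [0.001, -1.0, 0.001]]
force: [0.6, -1.9, 0.9]
opening: 0.0811
[ 9.57180353e+00 -1.39735618e+01  1.15539478e+02 -6.63711703e-02
  7.83987882e+01  9.24188225e+01] [0.46735239 0.13304945 0.39564969]
t 15.7 shift [-0.1177 -0.0094  0.1213] turn [-0.0007  0.0029  0.0011] grasp now [0.4675 0.1329 0.2406] F [ 0.6 -1.9  0.9] open 0.0811 q [ 10. -14. 116.  -0.  78.  92.]
```

```bash
python3 -m inch '[[[-0.04,-0.01,0.04,0,0,0,0.6],[-0.08,-0.01,0.08,0,0,0,0.6],[-0.118,-0.01,0.122,0,0,0,0.6],[-0.118,-0.01,0.122,0,0,0,0.6],[-0.118,0.03,0.122,0,0.003,0,0.6],[-0.118,0.07,0.122,0,0.003,0,0.6],[-0.118,0.09,0.122,0,0.003,0,0.6],[-0.118,0.09,0.122,0,0.003,0,0.6]]]'; python3 - <<'E'
from h import *
go((.5735,.2645,.068),-83)
a=optics.grab_frame("scene")[:,:,::-1]
h=cv2.cvtColor(a,cv2.COLOR_BGR2HSV); m=((h[...,0]>15)&(h[...,0]<35)&(h[...,1]>45)).astype(np.uint8)
n,l,s,c=cv2.connectedComponentsWithStats(m[180:260,200:270])
for i in range(1,n):
    if s[i,4]>30: print(s[i],c[i]+[200,180])
print(proj("scene",(.5735,.2645,.055)))
E
```

```text
t: 16.45
position: [0.5725, 0.266, 0.3014]
tool_rot: [[0.123, -0.005, 0.992], [-0.992, -0.003, 0.123], [0.002, -1.0, -0.006]]
force: [0.2, -0.6, -0.5]
opening: 0.0683
t 16.4 shift [0.0015 0.0784 0.0013] turn [0.0056 0.0013 0.0024] grasp now [0.5716 0.2656 0.1464] F [ 0.2 -0.6 -0.5] open 0.0683 q [ 20.  10. 102.  -0.  69. 103.]
[ 25  36  14  19 189] [230.98941799 226.4021164 ]
[230.60945793 224.78622407]
```

```bash
python3 -m inch '[[[0.001,0.03,0.001,0.005,0,0,0.6],[0.001,0.06,0.001,0.005,0,0,0.6],[0.001,0.077,0.001,0.005,0,0.002,0.6],[0.001,0.077,0.001,0.005,0,0.002,0.6],[0.001,0.077,0.001,0.005,0,0.002,-0.6],[0.001,0.077,0.001,0.005,0,0.002,-0.6],[0.001,0.077,0.001,0.005,0,0.002,-0.6],[0.001,0.077,0.001,0.005,0,0.002,-0.6]]]' 40;python3 -m inch '[[[0,0,0,0,0,0,-0.6],[0,-0.01,0,0,0,0,-0.6],[0,-0.03,0,0,0,0,-0.6],[0,-0.05,0,0,0,0,-0.6],[0,-0.08,0,0,0,0,-0.6],[0,-0.11,0,0,0,0,-0.6],[0,-0.13,0,0,0,0,-0.6],[0,-0.13,0,0,0,0,-0.6]]]' 40; python3 - <<'E'
from h import *
print(cast("top",160,258,0))
g=cast("top",160,258,0); go((g[0],g[1],.08),-83)
E
```

```text
t: 17.3
position: [0.5754, 0.2653, 0.2303]
tool_rot: [[0.123, 0.008, 0.992], [-0.992, 0.002, 0.123], [-0.001, -1.0, 0.008]]
force: [-0.9, -1.7, 6.5]
opening: 0.0336
t: 18.1
position: [0.575, 0.2654, 0.3644]
tool_rot: [[0.123, 0.014, 0.992], [-0.992, 0.004, 0.123], [-0.003, -1.0, 0.015]]
force: [0.6, 0.8, -4.7]
opening: 0.0337
[0.49377891 0.32907245 0.        ]
t 18.1 shift [-0.0728  0.1285 -0.0747] turn [-0.0146  0.0012 -0.0026] grasp now [0.5772 0.2661 0.2094] F [ 0.6  0.8 -4.7] open 0.0337 q [ 20.   6.  99.  -0.  73. 103.]
```

```bash
python3 -m inch '[[[-0.02,0,-0.04,-0.01,0,0,-0.6],[-0.05,0,-0.08,-0.014,0,0,-0.6],[-0.061,0.03,-0.09,-0.014,0,0,-0.6],[-0.061,0.07,-0.09,-0.014,0,0,-0.6],[-0.061,0.11,-0.09,-0.014,0,0,-0.6],[-0.061,0.14,-0.09,-0.014,0,0,-0.6],[-0.061,0.148,-0.09,-0.014,0,-0.002,-0.6],[-0.061,0.148,-0.09,-0.014,0,-0.002,-0.6]]]' ; python3 -m inch '[[[0,0.008,0,0,0,0,-0.6],[0,0.014,0,0,0,0,-0.6],[0,0.017,0,0,0,0,-0.6],[0,0.017,0,0,0,0,-0.6]]]'; python3 - <<'E'
from h import *
go((.48,.315,.04),-83)
E
```

```text
t: 18.9
position: [0.4792, 0.3149, 0.2125]
tool_rot: [[0.123, -0.004, 0.992], [-0.992, -0.002, 0.123], [0.001, -1.0, -0.005]]
force: [0.8, 0.3, -5.2]
opening: 0.0333
t: 19.3
position: [0.4792, 0.3149, 0.1957]
tool_rot: [[0.123, -0.004, 0.992], [-0.992, -0.002, 0.123], [0.001, -1.0, -0.004]]
force: [0.6, 0.2, -5.6]
opening: 0.0335
t 19.3 shift [0.     0.0007 0.0008] turn [0.0042 0.0011 0.0012] grasp now [0.4786 0.3147 0.0407] F [ 0.6  0.2 -5.6] open 0.0335 q [ 28.  10. 113.   0.  57. 111.]
```

```bash
python3 -m inch '[[[0,0.002,0,0.004,0,0,-0.6],[0,0.003,0,0.004,0,0,-0.6],[0,0.003,0,0.004,0,0,-0.6]]]'; python3 -m inch '[[[0,0.001,0,0,0,0,-0.6],[0,0.002,0,0,0,0,-0.6],[0,0.002,0,0,0,0,-0.6]]]'
```

```text
t: 19.6
position: [0.4797, 0.3153, 0.1954]
tool_rot: [[0.123, 0.0, 0.992], [-0.992, -0.001, 0.123], [0.001, -1.0, 0.0]]
force: [-6.9, -3.1, 7.8]
opening: 0.0334
t: 19.9
position: [0.4804, 0.3158, 0.1954]
tool_rot: [[0.123, 0.002, 0.992], [-0.992, -0.0, 0.123], [0.0, -1.0, 0.002]]
force: [-2.8, -2.1, 5.8]
opening: 0.0335
```

On the worktop. I'll release, lift clear and check.

```bash
python3 -m inch '[[[0,0,0,0,0,0,-0.1],[0,0,0,0,0,0,0.5],[0,0,0,0,0,0,0.5],[0,0,0,0,0,0,0.5],[0,0,0,0,0,0,0.5],[0,-0.02,0,0,0,0,0.5],[0,-0.06,0,0,0,0,0.5],[0,-0.11,0,0,0,0,0.5]]]';python3 -m inch '[[[0,-0.04,0,0,0,0,0.5],[0,-0.09,-0.02,0,0,0,0.5],[0,-0.1,-0.07,0,0,0,0.5],[0,-0.1,-0.11,0,0,0,0.5],[0,-0.1,-0.11,0,0,0,0.5],[0,-0.1,-0.11,0,0,0,0.5]]]'; python3 - <<'E'
from h import *
a=optics.grab_frame("top")[:,:,::-1];b=optics.grab_frame("scene")[:,:,::-1]
cv2.imwrite("pics/n9.png",np.hstack([cv2.resize(a[120:370,120:480],(400,278)),cv2.resize(b[150:360,180:480],(400,278))]))
h=cv2.cvtColor(a,cv2.COLOR_BGR2HSV)
for lo,hi,st in((15,35,45),(5,20,80)):
  n,l,s,c=cv2.connectedComponentsWithStats(((h[...,0]>lo)&(h[...,0]<hi)&(h[...,1]>st)).astype(np.uint8))
  print([(c[i].round(1).tolist(),s[i,4]) for i in range(1,n) if s[i,4]>60 and 170<c[i][1]<320])
print(r.observe()["q"],r.observe()["qd"],r.observe()["force"])
E
```

```text
t: 20.7
position: [0.4793, 0.3152, 0.3037]
tool_rot: [[0.123, -0.003, 0.992], [-0.992, -0.003, 0.123], [0.003, -1.0, -0.004]]
force: [1.6, 0.7, -0.4]
opening: 0.0641
t: 21.3
position: [0.3697, 0.3019, 0.4043]
tool_rot: [[0.124, -0.002, 0.992], [-0.992, -0.002, 0.124], [0.002, -1.0, -0.002]]
force: [-0.3, 0.2, 0.4]
opening: 0.064
[([397.8, 224.5], np.int32(134)), ([472.4, 226.6], np.int32(96)), ([163.2, 263.4], np.int32(281)), ([415.5, 267.0], np.int32(88)), ([223.9, 290.5], np.int32(77)), ([216.7, 300.4], np.int32(93))]
[([113.3, 234.2], np.int32(498)), ([27.9, 233.5], np.int32(410)), ([419.4, 262.6], np.int32(383)), ([218.4, 294.5], np.int32(388)), ([453.7, 291.1], np.int32(157))]
[ 3.27340281e+01 -1.52866322e+01  1.15787588e+02 -5.42818592e-02
  7.97304702e+01  1.15689098e+02] [-0.42414404  1.10712557 -0.66528797  0.06389015  0.11833296  0.00995209] [ 0.77748889 -0.59753978 -0.67364061]
```

View pics/n9.png

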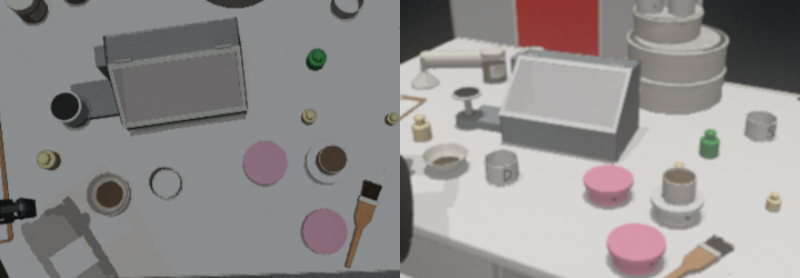

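The flap is shut, the cup stands centred on the aluminium pedestal, and the large weight stands upright on the worktop. The small weights haven't moved, so I'm handing in.

```bash
python3 -m inch '[[[0,0,0,0,0,0,0.5],[0,0,0,0,0,0,0.5],[0,0,0,0,0,0,0.5]]]'; python3 -c "
from cell import r
print(r.close_job())"
```

```text
t: 21.7
position: [0.3717, 0.3021, 0.4038]
tool_rot: [[0.122, -0.004, 0.993], [-0.993, -0.003, 0.122], [0.003, -1.0, -0.004]]
force: [-0.6, -0.3, -0.3]
opening: 0.064
the job is handed in; nothing more can be done
None
```

The job is handed in, finished in about 22 s of robot time; no verdict was reported.

I stood the large brass weight on the lift pad, which held the flap fully open. Then I took the cup out with the fingers tilted 30° and stood it on the aluminium pedestal. Last, I moved the weight to the bare worktop at about (0.48, 0.315) m.

**Last checks (final pictures):**
- The flap is shut.
- The cup is upright, about 2 mm from the pedestal's estimated centre.
- The large weight is upright on the worktop.
- The two small weights are at the same pixels as at the start. The tin and dish look unmoved, but I only judged those by eye.
- The gripper is clear of everything, with forces near zero.

**What disagreed or came close:**
- The scene camera placed points 8 to 12 mm off from the top camera, for both the pad and the pedestal. I went by the top camera.
- While backing away from the pedestal, joint 2 read about -59° when rounded. Its limit is -58.7°, so it came very close, and I did not read the exact value there.

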